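Book out an inspected parcel on the key console

TASK

Book the inspected parcel out on the key console: with the fingertips lightly press the bar-shaped key, then the large round key, then the square key, each about half-way down or a little more so that it stays in, without ramming it against its stop. Leave the small round key up, pull no key upwards, and do not move the parcel, weight, vial or stamp standing around the console.

Things in the scene. Friction and masses are not known exactly. Their poses are not given: they have to be found in the camera images.
- console: grey baseboard 295 x 435 x 22 mm fixed on the table, carrying an aluminium plate 88 x 312 x 10 mm with four grey key modules plugged in side by side in any order. Origin: under the plate's centre, at table height; z up, y along its length. The modules' centres lie on the plate's y axis at y = -108, -36, +36 and +108 mm.
- bar_module: grey square key module 66 x 66 x 30 mm, fixed on the console, its top 62 mm above the table; carries one black key whose cap is a narrow bar 16 mm (module x) by 48 mm (module y). Origin: centre of its underside, axes parallel to the console's, z up.
- bar_key (a joint): travel of this key in m: 0 as it stands up, grows as it is pushed straight down; goes to 0.014 (a hard stop that need not be reached) and counts as pressed from 0.005. A stiff sliding fit with a light spring: it starts to move at about 3 N, takes about 5 N at 0.005, 6 N at 0.008 and 8 N near the stop; let go, it stays where it is up to 0.008, and from deeper comes back only to about 0.009. It starts between 0 and 0.0015.
- bar_top (a point): centre of the top face of this key's cap (moves with the key); 16 mm above the module's top, 78 mm above the table, when the key reads 0.
- round_module: grey square key module 66 x 66 x 30 mm, fixed on the console, its top 62 mm above the table; carries one black key whose cap is a large round disc of diameter 34 mm. Origin: centre of its underside, axes parallel to the console's, z up.
- round_key (a joint): travel of this key in m: 0 as it stands up, grows as it is pushed straight down; goes to 0.014 (a hard stop that need not be reached) and counts as pressed from 0.005. A stiff sliding fit with a light spring: it starts to move at about 3 N, takes about 5 N at 0.005, 6 N at 0.008 and 8 N near the stop; let go, it stays where it is up to 0.008, and from deeper comes back only to about 0.009. It starts between 0 and 0.0015.
- round_top (a point): centre of the top face of this key's cap (moves with the key); 16 mm above the module's top, 78 mm above the table, when the key reads 0.
- square_module: grey square key module 66 x 66 x 30 mm, fixed on the console, its top 62 mm above the table; carries one black key whose cap is a square 32 by 32 mm. Origin: centre of its underside, axes parallel to the console's, z up.
- square_key (a joint): travel of this key in m: 0 as it stands up, grows as it is pushed straight down; goes to 0.014 (a hard stop that need not be reached) and counts as pressed from 0.005. A stiff sliding fit with a light spring: it starts to move at about 3 N, takes about 5 N at 0.005, 6 N at 0.008 and 8 N near the stop; let go, it stays where it is up to 0.008, and from deeper comes back only to about 0.009. It starts between 0 and 0.0015.
- square_top (a point): centre of the top face of this key's cap (moves with the key); 16 mm above the module's top, 78 mm above the table, when the key reads 0.
- small_module: grey square key module 66 x 66 x 30 mm, fixed on the console, its top 62 mm above the table; carries one black key whose cap is a small round disc of diameter 18 mm, the key to be left alone. Origin: centre of its underside, axes parallel to the console's, z up.
- small_key (a joint): travel of this key in m: 0 as it stands up, grows as it is pushed straight down; goes to 0.014 (a hard stop that need not be reached) and counts as pressed from 0.005. A stiff sliding fit with a light spring: it starts to move at about 3 N, takes about 5 N at 0.005, 6 N at 0.008 and 8 N near the stop; let go, it stays where it is up to 0.008, and from deeper comes back only to about 0.009. It starts between 0 and 0.0015.
- small_top (a point): centre of the top face of this key's cap (moves with the key); 16 mm above the module's top, 78 mm above the table, when the key reads 0.
- parcel_05: loose long parcel, lying on the baseboard, wound in brown tape, 60 x 195 x 46 mm, on the robot's side of the console; origin: centre of its underside. Bystander.
- weight_200: loose brass check weight, 29 mm diameter, 30 mm high, on the baseboard behind the console; origin: centre of its underside. Bystander.
- vial: loose white screw-cap vial, 26 mm diameter, 52 mm high, standing on the baseboard behind the console; origin: centre of its underside. Bystander.
- stamp: loose hand stamp with a turned wooden handle, foot 28 x 52 mm, 76 mm high, standing on the baseboard past the right-hand (-y) end of the console; origin: centre of its underside. Bystander.

How it is judged:
By the outcome, as a careful person would: the job done as asked, in the order asked, and still so for the second after the job is handed in, with the robot touching nothing.
It also fails if it takes over 38 s, if anything falls off the work surface, if the arm or the gripper's body presses on something with over 40 N, if the wrist force passes 120 N, or if a joint passes its speed limit or range.

ROBOT

A 7-joint arm with a two-finger parallel gripper is mounted at the origin on a cart in front of the work surface, level with it; the furniture and walls round the work are solid. World frame = base frame: x ahead of the robot, y to its left, z up, the work surface at z = 0. Lengths are in mm, angles in rad, forces in N, time in s.
With the tool pointing down it reaches from about 400 to 875 mm from the base axis. Payload 4.4 kg.
Tool frame: the origin (TCP) lies at the very end of the fingers, on their centre line; the grasp point (between the pads) lies 19 mm behind it (ctrl.grip_depth is the distance from the TCP to the grasp point, in mm); z points along the fingers, x is the direction in which the jaws open and shut, and the axes are right-handed (so a half turn about z gives the same grasp; the last joint's range is limited). The gripper opens to 85 mm and grips with 20 to 120 N. Pads are 22 mm wide; open, the fingers measure 114 mm over their backs; the gripper's body (76 mm by 85 mm) begins 54 mm behind the grasp point. The pads swing forward as they close: fully open they stand 13 mm farther back than shut.
Start: joints at [-1.276, 0.628, 0.038, 1.517, -0.027, 0.996, -0.02], TCP at [229.442, 608.173, 231.313] pointing down, gripper open.
Joint ranges: [-3.06, 3.06], [-0.37, 2.12], [-1.25, 1.32], [0.18, 2.47], [-1.1, 4.24], [0.23, 1.98], [-2.94, 2.94]. Speed limits (rad/s): [2.57, 2.57, 3.14, 3.14, 3.14, 3.14, 3.14].

INTERFACE

Orientations are given as [roll, pitch, yaw] about the fixed x, y, z axes, in that order (R = Rz(yaw) Ry(pitch) Rx(roll)).
In Python, from cell import ctrl gives the robot as it stands.
- The arm moves only by the shell command python3 -m creep 'ROWS'. ROWS is JSON, a list of rows, each an object with "hand": the opening, from 0 (shut) to 1 (fully open); "travel": the shift along the tool's x, y, z in cm, a list of three; "angular": the turn, a rotation vector about the tool's x, y, z in degrees, a list of three. In form: [{"hand": hand, "travel": [tx, ty, tz], "angular": [rx, ry, rz]}, ...]. A call has 1 to 20 rows; each row is the pose to reach, as a shift and turn from the pose measured when the call began, along the tool's axes at that moment; what a row does not reach only later rows make up. A row lasts 1/10 s, in which the tool goes at most 50 mm and 8.59 degrees, less where a joint would pass 70% of its speed; a pose out of reach is approached as far as the arm can. A call with a gripper value outside its range is refused whole. The fingers move at their own pace and stop on an object; the grip force is fixed at half the most. Time passes only in rows, so rows that repeat a pose let the fingers close. It gives the time, the measured TCP pose, the force and the opening at its end, in the units of the state.
- ctrl.read_state(): the state, without advancing time (a new reading comes with each control period).
- ctrl.get_image(name): name is "side" or "top"; returns a dict with "frame" (480x640x3 uint8, red, green, blue), "fx", "fy", "cx", "cy" (pixels), "origin" and "orientation" of the camera in the world. Camera axes: x right, y down, z forward; pixel columns grow to the right and rows downward; lengths in mm; the calibration is good to about 2 mm. A picture is of the moment at which its call begins. There is no depth.
- ctrl.finish_job(): hands the job in, once; it reports no verdict.
Trained networks look in the newest picture that a camera, given by its name, has taken for a name from the list of things; names that differ only in an ending like _2 or _b are one class to them, and where a whole thing is asked for, a point or a joint stands for the part that bears it (a point fixed in the world has none). Each returns a list of dicts, best first, with "confidence" (0 to 1); they miss things now and then, are a little off and sometimes report something else, mostly with a low value. They report only what shows in the picture. A call takes as long as a camera call.
- ctrl.regions_of(camera, thing): "region" (480x640 bool, what is visible of it).
- ctrl.spot_point(camera, thing): "at" ([x, y, z] in mm, in world coordinates, good to about 4 mm: a listed point, or the origin of a listed thing).
The state is a dict: "clock": time; "qpos": joint angles; "qd": joint speeds; "tau": joint torques, N m; "eef_pos": TCP position; "tool_rot": TCP orientation; "force": force on the tool from outside, world axes, zero at the start; "torque": the same for the moment, N m; "width": finger opening in mm.
Only numpy, scipy, OpenCV 4.12 (cv2) and the standard library are available. Lean on these libraries where they do the work, as an engineer would, in place of code of your own. Each camera call takes 0.05 s, during which the arm holds its last target. There are 200 camera calls.

## Working session

There is one attempt and no reset: what is moved stays moved. The work goes in short steps, Python scripts to look and compute and a shell command to move; the robot and the scene stay as the last step left them, time stands still between calls to the robot, and variables do not carry over. Pictures are saved under pics/ and viewed, about 8 in all and at most 12, crops included, and the job is handed in when it is done.

```bash
mkdir -p pics; python3 - <<'E'
from cell import ctrl
import cv2,numpy as np
s=ctrl.read_state(); print({k:np.round(v,3).tolist() for k,v in s.items()})
for c in("top","side"):
    im=ctrl.get_image(c); cv2.imwrite(f"pics/{c}0.png",im["frame"][:,:,::-1])
    print(c,im["fx"],im["cx"],im["cy"],im["origin"],np.round(im["orientation"],3))
    for t in("bar_top","round_top","square_top","small_top","console","bar_module","round_module","square_module","small_module","parcel_05","stamp","vial","weight_200"):
        print(t,[(np.round(d["at"],1).tolist(),round(d["confidence"],2)) for d in ctrl.spot_point(c,t)[:2]])
E
```

```text
{'clock': 0.0, 'qpos': [-1.276, 0.629, 0.038, 1.518, -0.027, 0.996, -0.02], 'qd': [-0.001, 0.001, -0.001, -0.0, -0.001, 0.001, -0.001], 'tau': [0.001, -56.34, 1.227, -19.344, 0.011, 0.011, -0.0], 'eef_pos': [229.22, 607.588, 230.404], 'tool_rot': [3.142, 0.002, 1.21], 'force': [0.607, 0.186, -0.065], 'torque': [0.001, 0.065, -0.054], 'width': 85.178}
top 499.15557964603704 321.16022466053164 238.6970691569284 [303.94472031 -56.55795486 896.82238539] [-2.89  -0.005 -1.525]
bar_top [([511.7, -74.1, 76.6], 0.65)]
round_top [([503.2, -1.5, 79.5], 0.55)]
square_top [([515.0, -141.5, 79.4], 0.67), ([495.9, 68.8, 31.8], 0.26)]
small_top []
console [([503.9, -32.4, -0.9], 0.63)]
bar_module [([509.7, -67.8, 30.8], 0.76), ([387.8, -56.7, 23.2], 0.19)]
round_module [([505.7, 2.4, 35.6], 0.86)]
square_module [([518.5, -144.7, 33.4], 0.92)]
small_module [([492.8, 70.0, 33.2], 0.83)]
parcel_05 [([386.4, -56.1, 21.1], 0.95), ([620.5, -90.1, 20.2], 0.45)]
stamp [([510.7, -252.2, 24.6], 0.67)]
vial [([621.8, -92.4, 19.4], 0.8)]
weight_200 [([609.5, 16.1, 20.8], 0.58), ([505.5, 1.6, 34.9], 0.54)]
side 623.4805460048179 318.92225425540624 232.14258888691563 [413.30592995 729.44072232 506.83985524] [-2.056e+00  3.000e-03 -3.047e+00]
bar_top [([507.8, -68.9, 80.7], 0.57)]
round_top [([500.1, -2.1, 77.1], 0.7)]
square_top [([515.9, -140.1, 76.0], 0.72)]
small_top []
console []
bar_module [([507.1, -73.8, 28.5], 0.69)]
round_module [([504.3, -3.0, 33.3], 0.87)]
square_module [([513.8, -145.2, 29.8], 0.92)]
small_module [([494.0, 73.1, 39.3], 0.63)]
parcel_05 [([385.1, -52.8, 22.2], 0.78)]
stamp [([508.4, -257.8, 20.8], 0.94)]
vial [([621.8, -94.5, 24.3], 0.65)]
weight_200 [([609.2, 15.4, 19.5], 0.71)]
```

View pics/top0.png

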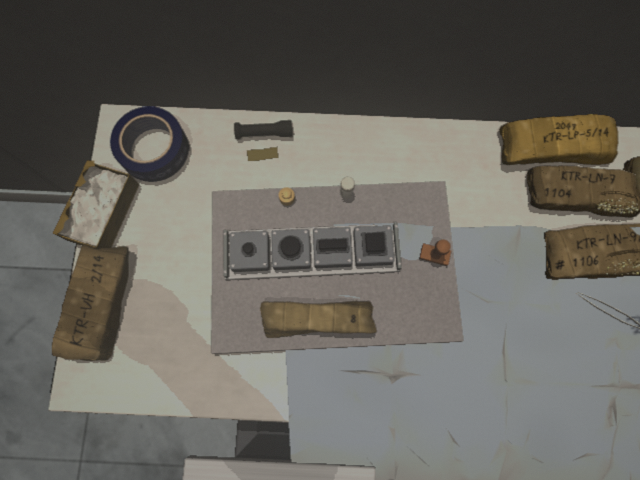

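View pics/side0.png

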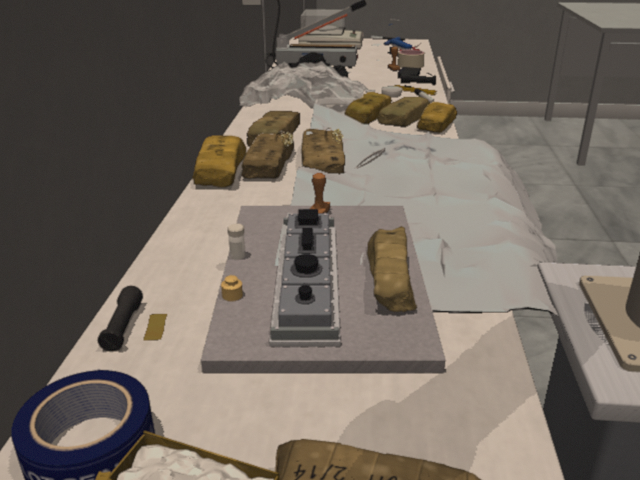

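Both pictures show the same order from left (+y) to right. In the top view the keys are small (249,249), round (291,245), bar (332,245) and square (374,243). The parcel lies on the robot's side, the weight and vial are behind, and the stamp is at (437,250). Next I'll fit the console pose and check it against cap regions.

```bash
cat > h.py <<'E'
from cell import ctrl
import cv2,numpy as np
from scipy.optimize import least_squares
from scipy.spatial.transform import Rotation as R
def proj(im,P):
    p=R.from_euler("xyz",im["orientation"]).as_matrix().T@(np.array(P)-im["origin"])
    return np.array([im["fx"]*p[0]/p[2]+im["cx"],im["fy"]*p[1]/p[2]+im["cy"]])
def to(x,y,z,yaw):
    s=ctrl.read_state(); M=R.from_euler("xyz",s["tool_rot"])
    G=R.from_euler("xyz",[np.pi,0,yaw])
    print("pos",np.round(s["eef_pos"],1),"rot",np.round(s["tool_rot"],3),"travel cm",np.round(M.inv().apply(np.array([x,y,z])-s["eef_pos"])/10,2),
     "angular",np.round((M.inv()*G).as_rotvec(degrees=True),1),"F",np.round(s["force"],2),"t",round(s["clock"],2))
E
python3 - <<'E'
from h import *
off={"square":-108,"bar":-36,"round":36,"small":108}
ims={c:ctrl.get_image(c) for c in("top","side")}
pts=[];px=[]
for c,im in ims.items():
    for k,y in off.items():
        for t in("_module","_top"):
            d=ctrl.spot_point(c,k+t)
            if d and d[0]["confidence"]>.4: pts.append((d[0]["at"],y))
        # cap centre from the dark blob within the module region
        d=ctrl.regions_of(c,k+"_module")
        if d and d[0]["confidence"]>.5:
            m=d[0]["region"]; g=cv2.cvtColor(im["frame"],cv2.COLOR_RGB2GRAY)
            if c=="top":
                v=g[m]; _,b=cv2.threshold(g,45,255,cv2.THRESH_BINARY_INV); b=((b>0)&m).astype(np.uint8)
                n,l,st,ce=cv2.connectedComponentsWithStats(b); i=1+np.argmax(st[1:,4]); print(c,k,st[i],ce[i].round(1)); px.append((c,y,ce[i]))
def pos(p,y): return np.array([p[0]-y*np.sin(p[2]),p[1]+y*np.cos(p[2])])
fs=least_squares(lambda p:np.concatenate([pos(p,y)-a[:2] for a,y in pts]),[505,-35,.1],loss="soft_l1",f_scale=4)
print("spot fit",fs.x,"rms",np.std(fs.fun))
fp=least_squares(lambda p:np.concatenate([proj(ims[c],[*pos(p,y),77.])-u for c,y,u in px]),fs.x,loss="soft_l1")
print("pixel fit",fp.x,np.round(fp.fun,1))
for k,y in off.items(): print(k,pos(fs.x,y).round(1),pos(fp.x,y).round(1))
o=[]
for c,im in ims.items():
    f=im["frame"][:,:,::-1].copy()
    f=cv2.resize(f,None,fx=3,fy=3,interpolation=cv2.INTER_CUBIC)
    for y in off.values():
        for q,col in((fs.x,(0,255,0)),(fp.x,(0,0,255))):
            u=proj(im,[*pos(q,y),77.]); cv2.drawMarker(f,tuple(int(v) for v in (u+.5)*3),col,0,14,1)
    u=(proj(im,[*fs.x[:2],77])*3).astype(int); o.append(f[u[1]-290:u[1]+290,u[0]-(290 if c=="top" else 100):u[0]+(290 if c=="top" else 100)])
cv2.imwrite("pics/fit.png",np.hstack(o)); print(ctrl.read_state()["clock"])
to(480,300,200,fs.x[2]+np.pi/2)
E
```

```text
top square [367 248  17   4  34] [375.4 250.4]
top bar [319 247  27   3  41] [332.6 247.9]
top round [289 250  10   6  14] [294.4 253.2]
top small [250 251   2   2   2] [250.5 251.5]
spot fit [ 5.05979200e+02 -3.66030048e+01  9.89483580e-02] rms 2.2982579945236505
pixel fit [ 4.92787023e+02 -3.82716020e+01  6.10056588e-02] [ 1.8 -0.4  1.9  2.7 -2.5 -2.  -1.5  0.3]
square [ 516.6 -144.1] [ 499.4 -146.1]
bar [509.5 -72.4] [495.  -74.2]
round [502.4  -0.8] [490.6  -2.3]
small [495.3  70.9] [486.2  69.5]
2.7
pos [229.5 608.2 231.3] rot [-3.142  0.     1.21 ] travel cm [-19.99  34.32   3.13] angular [ -0.    0.  -26.3] F [-0.33  0.78 -0.61] t 2.7
```

View pics/fit.png

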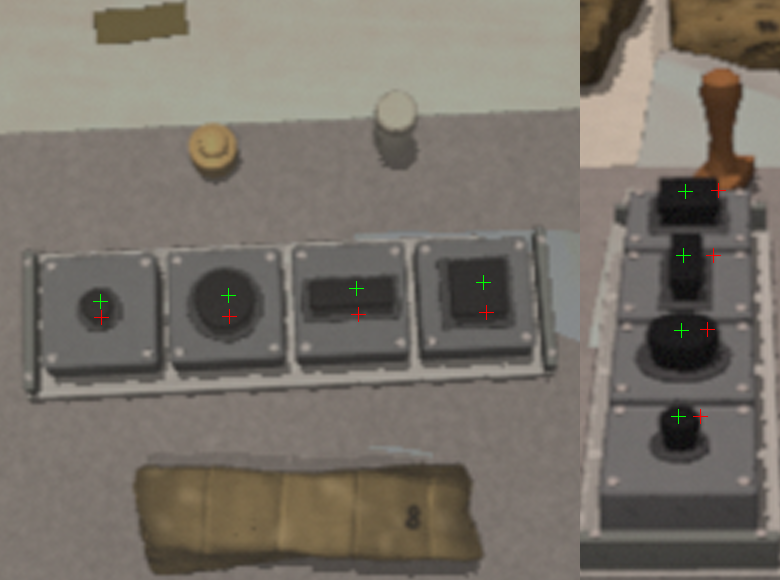

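Green (the spot fit) sits on the caps to within about 2 mm, with the bar cap centre about 1.5 mm nearer the robot. Red was misled by shadow, so I'm discarding it. Moving above the bar key with the fingers shut.

```bash
python3 -m creep '[{"hand":0,"travel":[-5,8.6,0.8],"angular":[0,0,-6]},{"hand":0,"travel":[-10,17.2,1.6],"angular":[0,0,-12]},{"hand":0,"travel":[-15,25.7,2.3],"angular":[0,0,-18]},{"hand":0,"travel":[-20,34.3,3.1],"angular":[0,0,-24]},{"hand":0,"travel":[-20,34.3,3.1],"angular":[0,0,-26]},{"hand":0,"travel":[-20,34.3,3.1],"angular":[0,0,-26]},{"hand":0,"travel":[-20,34.3,3.1],"angular":[0,0,-26]},{"hand":0,"travel":[-20,34.3,3.1],"angular":[0,0,-26]},{"hand":0,"travel":[-20,34.3,3.1],"angular":[0,0,-26]},{"hand":0,"travel":[-53.8,50.1,9.1],"angular":[0,0,-26]},{"hand":0,"travel":[-53.8,50.1,9.1],"angular":[0,0,-26]},{"hand":0,"travel":[-53.8,50.1,9.1],"angular":[0,0,-26]},{"hand":0,"travel":[-53.8,50.1,9.1],"angular":[0,0,-26]},{"hand":0,"travel":[-53.8,50.1,9.1],"angular":[0,0,-26]},{"hand":0,"travel":[-53.8,50.1,9.1],"angular":[0,0,-26]},{"hand":0,"travel":[-53.8,50.1,9.1],"angular":[0,0,-26]},{"hand":0,"travel":[-53.8,50.1,9.1],"angular":[0,0,-26]},{"hand":0,"travel":[-53.8,50.1,9.1],"angular":[0,0,-26]},{"hand":0,"travel":[-53.8,50.1,9.1],"angular":[0,0,-26]},{"hand":0,"travel":[-53.8,50.1,9.1],"angular":[0,0,-26]}]'
python3 - <<'E'
from h import *
to(508,-72,90,.099+np.pi/2); print(ctrl.read_state()["width"],ctrl.read_state()["qpos"])
E
```

```text
clock: 4.7
eef_pos: [508.5, -70.3, 140.5]
tool_rot: [3.141, -0.001, 1.666]
force: [-0.2, 0.2, -0.6]
width: 0.0
pos [508.5 -70.3 140.5] rot [ 3.141e+00 -1.000e-03  1.666e+00] travel cm [-0.17 -0.07  5.05] angular [ 0.  -0.1 -0.2] F [-0.2   0.17 -0.56] t 4.7
0.02384144866441487 [ 0.15843076  0.56758268 -0.10997446  1.98347063  0.10354117  0.59545665
  1.64579477]
```

```bash
python3 -m creep '[{"hand":0,"travel":[-0.1,0,3],"angular":[0,0,0]},{"hand":0,"travel":[-0.1,0,5.4],"angular":[0,0,0]},{"hand":0,"travel":[-0.1,0,5.4],"angular":[0,0,0]},{"hand":0,"travel":[-0.1,0,5.4],"angular":[0,0,0]}]'
python3 - <<'E'
from h import *
o=[]
for c,(x,y,w,h) in {"top":(290,190,95,95),"side":(260,175,95,95)}.items():
    f=ctrl.get_image(c)["frame"][:,:,::-1]; o.append(cv2.resize(f[y:y+h,x:x+w],(400,400),interpolation=cv2.INTER_CUBIC))
cv2.imwrite("pics/close1.png",np.hstack(o)); to(508,-71,78,.099+np.pi/2)
E
```

```text
clock: 5.1
eef_pos: [508.7, -69.7, 86.8]
tool_rot: [3.141, -0.002, 1.668]
force: [0.3, 0.4, 0.3]
width: 0.0
pos [509.6 -70.5  87.7] rot [ 3.139e+00 -1.000e-03  1.667e+00] travel cm [-0.04 -0.17  0.97] angular [ 0.1 -0.  -0.1] F [ 0.25 -0.09  0.22] t 5.2
```

View pics/close1.png

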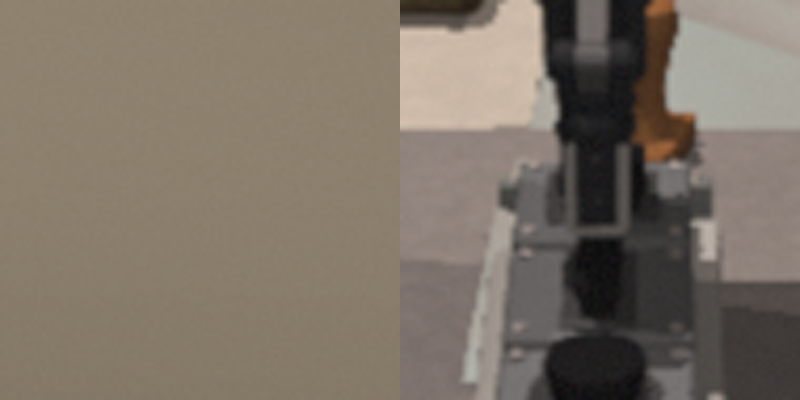

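The side view shows the fingers (crop x 570–628) centred over the bar cap (about 597). The arm hides the top view. Creeping down.

```bash
python3 -m creep '[{"hand":0,"travel":[0,0,0.7],"angular":[0,0,0]},{"hand":0,"travel":[0,0,0.9],"angular":[0,0,0]},{"hand":0,"travel":[0,0,1.1],"angular":[0,0,0]},{"hand":0,"travel":[0,0,1.3],"angular":[0,0,0]},{"hand":0,"travel":[0,0,1.3],"angular":[0,0,0]}]'
python3 - <<'E'
from h import *
z=[];F=[]
for i in range(6):
    ctrl.get_image("side"); s=ctrl.read_state(); z.append(s["eef_pos"][2]);F.append(s["force"])
print(np.mean(z),np.std(z),np.mean(F,0))
E
```

```text
clock: 5.7
eef_pos: [509.8, -70.4, 74.7]
tool_rot: [3.139, -0.001, 1.667]
force: [-0.4, -0.6, 1.5]
width: 0.0
74.67734283813694 0.011702276379974575 [0.46603885 0.31621855 0.76098203]
```

```bash
python3 -m creep '[{"hand":0,"travel":[0,0,0.1],"angular":[0,0,0]},{"hand":0,"travel":[0,0,0.2],"angular":[0,0,0]}]'
python3 -m creep '[{"hand":0,"travel":[0,0,0.1],"angular":[0,0,0]}]'
python3 - <<'E'
from h import *
z=[];F=[]
for i in range(3):
    im=ctrl.get_image("side"); s=ctrl.read_state(); z.append(s["eef_pos"][2]);F.append(s["force"][2])
print(z,F)
cv2.imwrite("pics/close2.png",cv2.resize(im["frame"][175:270,260:355,::-1],(570,570),interpolation=cv2.INTER_CUBIC))
E
```

```text
clock: 6.2
eef_pos: [509.7, -70.5, 72.8]
tool_rot: [3.139, -0.001, 1.667]
force: [-0.1, 0.4, 5.4]
width: 0.0
clock: 6.3
eef_pos: [509.7, -70.5, 72.0]
tool_rot: [3.139, -0.001, 1.667]
force: [-0.8, 0.4, 5.4]
width: 0.1
[np.float64(71.81595515944947), np.float64(71.84200214134093), np.float64(71.8595966472992)] [np.float64(4.643907167491171), np.float64(3.8836331028306477), np.float64(4.340427058864421)]
```

View pics/close2.png

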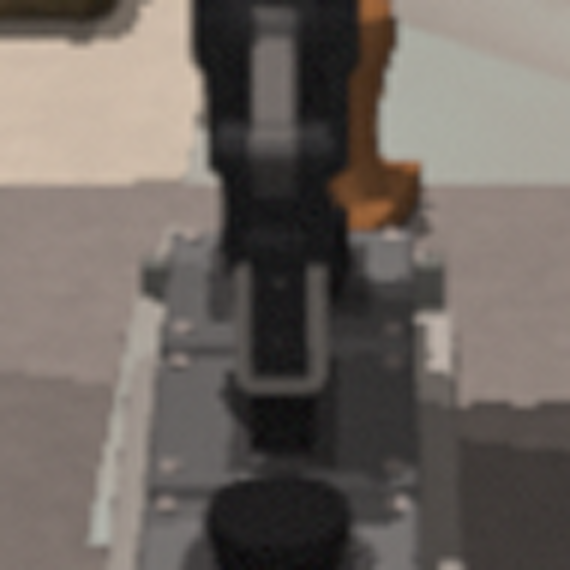

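The fingertips are on the bar cap and the force is rising. Pressing about 1 mm further, then lifting and checking.

```bash
python3 -m creep '[{"hand":0,"travel":[0,0,0.06],"angular":[0,0,0]},{"hand":0,"travel":[0,0,0.12],"angular":[0,0,0]}]'
python3 -m creep '[{"hand":0,"travel":[0,0,0.02],"angular":[0,0,0]},{"hand":0,"travel":[0,0,0.02],"angular":[0,0,0]}]'
python3 -m creep '[{"hand":0,"travel":[0,0,-1],"angular":[0,0,0]},{"hand":0,"travel":[0,0,-3],"angular":[0,0,0]},{"hand":0,"travel":[0,0,-5],"angular":[0,0,0]},{"hand":0,"travel":[0,0,-5],"angular":[0,0,0]}]'
python3 - <<'E'
from h import *
im=ctrl.get_image("side"); o=[]
for f in (cv2.imread("pics/side0.png"),im["frame"][:,:,::-1]): o.append(cv2.resize(f[195:315,265:345],(400,600),interpolation=cv2.INTER_CUBIC))
cv2.imwrite("pics/cmp1.png",np.hstack(o)); to(501,0,90,.099+np.pi/2)
print([np.round(ctrl.spot_point("side",k+"_top")[0]["at"],1) for k in("bar","round","square")])
E
```

```text
clock: 6.65
eef_pos: [509.8, -70.6, 70.7]
tool_rot: [3.139, -0.001, 1.667]
force: [-1.0, 0.7, 5.7]
width: 0.0
clock: 6.85
eef_pos: [509.8, -70.5, 70.6]
tool_rot: [3.139, -0.001, 1.667]
force: [-1.2, -0.4, 4.3]
width: -0.4
clock: 7.25
eef_pos: [511.2, -70.9, 122.9]
tool_rot: [3.134, 0.0, 1.667]
force: [0.2, -0.0, 0.0]
width: 0.4
pos [510.4 -70.8 121.7] rot [ 3.136 -0.     1.667] travel cm [ 7.14 -0.27  3.17] angular [ 0.3 -0.  -0.2] F [0.74 0.16 0.61] t 7.3
[array([506., -68.,  71.]), array([501. ,  -3.2,  76. ]), array([ 515.3, -143.5,   78.6])]
```

View pics/cmp1.png

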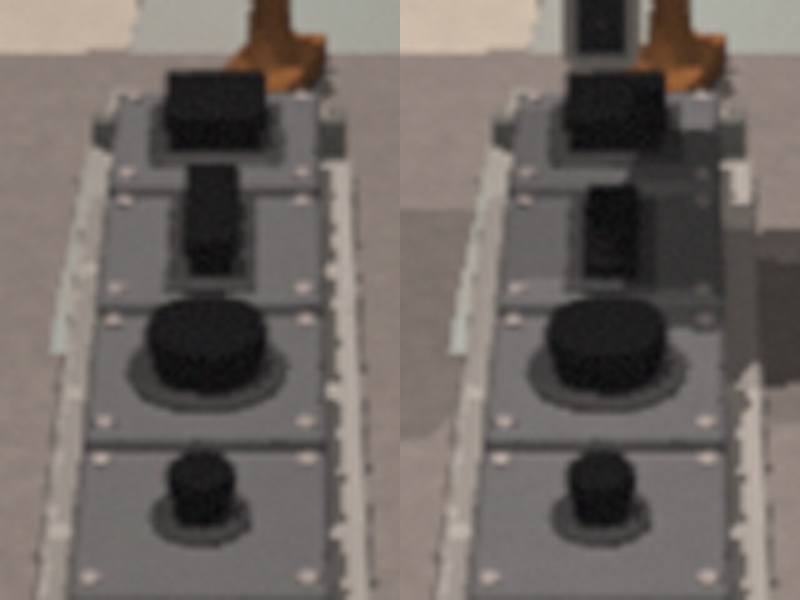

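The bar cap now sits about 4 px (roughly 6.5–7 mm) lower and stays in. Its detected z is 71 mm, which agrees with the tool height. The other keys are unchanged. On to the round key.

```bash
python3 -m creep '[{"hand":0,"travel":[4,-0.2,0],"angular":[0,0,0]},{"hand":0,"travel":[7.1,-0.2,0],"angular":[0,0,0]},{"hand":0,"travel":[7.1,-0.2,0.5],"angular":[0,0,0]},{"hand":0,"travel":[7.1,-0.2,2.5],"angular":[0,0,0]},{"hand":0,"travel":[7.1,-0.2,3.7],"angular":[0,0,0]},{"hand":0,"travel":[7.1,-0.2,3.7],"angular":[0,0,0]},{"hand":0,"travel":[7.1,-0.2,3.7],"angular":[0,0,0]},{"hand":0,"travel":[7.1,-0.2,3.7],"angular":[0,0,0]}]'
python3 - <<'E'
from h import *
ctrl.get_image("side");ctrl.get_image("side"); to(501.5,-1,70.8,.099+np.pi/2)
E
```

```text
clock: 8.25
eef_pos: [500.5, -0.5, 83.3]
tool_rot: [3.139, -0.001, 1.666]
force: [0.2, 0.4, 0.5]
width: -0.1
pos [ 5.007e+02 -4.000e-01  8.360e+01] rot [ 3.139e+00 -1.000e-03  1.667e+00] travel cm [-0.07  0.07  1.28] angular [ 0.2 -0.  -0.2] F [0.13 0.65 1.1 ] t 8.35
```

```bash
python3 -m creep '[{"hand":0,"travel":[0,0,0.4],"angular":[0,0,0]},{"hand":0,"travel":[0,0,0.6],"angular":[0,0,0]},{"hand":0,"travel":[0,0,0.75],"angular":[0,0,0]},{"hand":0,"travel":[0,0,0.9],"angular":[0,0,0]},{"hand":0,"travel":[0,0,1.05],"angular":[0,0,0]},{"hand":0,"travel":[0,0,1.15],"angular":[0,0,0]},{"hand":0,"travel":[0,0,1.15],"angular":[0,0,0]}]'
python3 -m creep '[{"hand":0,"travel":[0,0,0],"angular":[0,0,0]}]'
```

```text
clock: 9.05
eef_pos: [500.9, -0.4, 72.0]
tool_rot: [3.139, -0.001, 1.667]
force: [0.2, -1.0, 2.6]
width: -0.3
clock: 9.15
eef_pos: [500.9, -0.4, 72.0]
tool_rot: [3.139, -0.001, 1.667]
force: [-0.3, -1.2, 3.7]
width: -0.1
```

Depth is about 6 mm, so I'll add about 1.2 mm, lift, and go over the square key.

```bash
python3 -m creep '[{"hand":0,"travel":[0,0,0.06],"angular":[0,0,0]},{"hand":0,"travel":[0,0,0.13],"angular":[0,0,0]},{"hand":0,"travel":[0,0,0.13],"angular":[0,0,0]}]'
python3 -m creep '[{"hand":0,"travel":[0,0,-1],"angular":[0,0,0]},{"hand":0,"travel":[0,0,-3],"angular":[0,0,0]},{"hand":0,"travel":[0,0,-5],"angular":[0,0,0]},{"hand":0,"travel":[0,0,-5],"angular":[0,0,0]}]'
python3 - <<'E'
from h import *
print([np.round(ctrl.spot_point("side",k+"_top")[0]["at"],1) for k in("bar","round","square")])
to(515.5,-143,84.5,.099+np.pi/2)
E
```

```text
clock: 9.45
eef_pos: [500.9, -0.4, 70.7]
tool_rot: [3.139, -0.001, 1.667]
force: [-0.9, -0.1, 3.9]
width: 0.1
clock: 9.85
eef_pos: [502.2, -0.2, 123.1]
tool_rot: [3.134, -0.001, 1.667]
force: [1.3, 0.7, -0.2]
width: -0.0Traceback (most recent call last):
  File "<stdin>", line 2, in <module>
IndexError: list index out of range
```

```bash
python3 - <<'E'
from h import *
im=ctrl.get_image("side")
for k in("bar","round","square"): print(k,[(np.round(d["at"],1),round(d["confidence"],2)) for d in ctrl.spot_point("side",k+"_top")[:1]])
o=[]
for f in (cv2.imread("pics/side0.png"),im["frame"][:,:,::-1]): o.append(cv2.resize(f[195:315,265:345],(400,600),interpolation=cv2.INTER_CUBIC))
cv2.imwrite("pics/cmp2.png",np.hstack(o)); to(515.5,-143,84.5,.099+np.pi/2)
E
```

```text
bar [(array([508.8, -67.6,  72.7]), 0.75)]
round [(array([497.4,  -2.2,  69.4]), 0.72)]
square [(array([ 515.7, -142.4,   74.2]), 0.58)]
pos [500.   -0.5 120. ] rot [ 3.140e+00 -1.000e-03  1.667e+00] travel cm [-14.34   0.17   3.54] angular [ 0.1 -0.  -0.2] F [ 0.39  0.2  -0.76] t 10.1
```

View pics/cmp2.png

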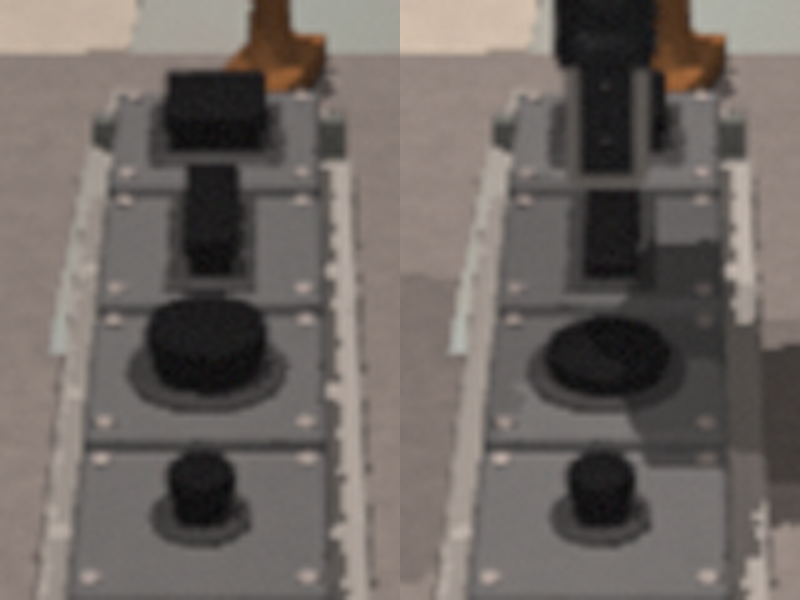

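The round key is down (top edge 297→317 in the crop) and the small key is unchanged. On to the square key.

```bash
python3 -m creep '[{"hand":0,"travel":[-4,0,0],"angular":[0,0,0]},{"hand":0,"travel":[-8,0.1,0],"angular":[0,0,0]},{"hand":0,"travel":[-12,0.1,0],"angular":[0,0,0]},{"hand":0,"travel":[-14.3,0.2,0],"angular":[0,0,0]},{"hand":0,"travel":[-14.3,0.2,0],"angular":[0,0,0]},{"hand":0,"travel":[-14.3,0.2,2],"angular":[0,0,0]},{"hand":0,"travel":[-14.3,0.2,3.5],"angular":[0,0,0]},{"hand":0,"travel":[-14.3,0.2,3.5],"angular":[0,0,0]},{"hand":0,"travel":[-14.3,0.2,3.5],"angular":[0,0,0]},{"hand":0,"travel":[-14.3,0.2,3.5],"angular":[0,0,0]}]'
python3 - <<'E'
from h import *
ctrl.get_image("side");ctrl.get_image("side"); to(515.5,-143,70.8,.099+np.pi/2)
E
```

```text
clock: 11.1
eef_pos: [516.2, -142.1, 85.4]
tool_rot: [3.14, -0.001, 1.667]
force: [0.5, 0.5, 0.1]
width: -0.3
pos [ 516.3 -142.4   85.6] rot [ 3.139 -0.     1.667] travel cm [-0.05 -0.09  1.48] angular [ 0.1 -0.  -0.2] F [ 0.18 -0.46 -0.63] t 11.2
```

```bash
python3 -m creep '[{"hand":0,"travel":[0,0,0.4],"angular":[0,0,0]},{"hand":0,"travel":[0,0,0.7],"angular":[0,0,0]},{"hand":0,"travel":[0,0,0.9],"angular":[0,0,0]},{"hand":0,"travel":[0,0,1.1],"angular":[0,0,0]},{"hand":0,"travel":[0,0,1.25],"angular":[0,0,0]},{"hand":0,"travel":[0,0,1.35],"angular":[0,0,0]},{"hand":0,"travel":[0,0,1.35],"angular":[0,0,0]}]'
python3 -m creep '[{"hand":0,"travel":[0,0,0],"angular":[0,0,0]}]'
```

```text
clock: 11.9
eef_pos: [516.4, -142.4, 72.1]
tool_rot: [3.139, -0.0, 1.667]
force: [0.8, 0.4, 2.8]
width: 0.1
clock: 12.0
eef_pos: [516.4, -142.4, 72.1]
tool_rot: [3.139, -0.0, 1.667]
force: [-0.5, 0.0, 3.2]
width: 0.2
```

```bash
python3 -m creep '[{"hand":0,"travel":[0,0,0.07],"angular":[0,0,0]},{"hand":0,"travel":[0,0,0.14],"angular":[0,0,0]},{"hand":0,"travel":[0,0,0.14],"angular":[0,0,0]}]'
python3 -m creep '[{"hand":0,"travel":[0,0,-1],"angular":[0,0,0]},{"hand":0,"travel":[0,0,-4],"angular":[0,0,0]},{"hand":0,"travel":[0,0,-9],"angular":[0,0,0]},{"hand":0,"travel":[0,0,-13],"angular":[0,0,0]},{"hand":0,"travel":[0,0,-13],"angular":[0,0,0]},{"hand":0,"travel":[0,0,-13],"angular":[0,0,0]}]'
python3 - <<'E'
from h import *
im=ctrl.get_image("side")
for k in("bar","round","square","small"): print(k,[(np.round(d["at"],1),round(d["confidence"],2)) for d in ctrl.spot_point("side",k+"_top")[:1]])
for k in("parcel_05","weight_200","vial","stamp"): print(k,[(np.round(d["at"],1),round(d["confidence"],2)) for d in ctrl.spot_point("side",k)[:1]])
o=[]
for f in (cv2.imread("pics/side0.png"),im["frame"][:,:,::-1]): o.append(cv2.resize(f[170:320,215:415],(400,600) if 0 else (400,300),interpolation=cv2.INTER_CUBIC))
p=[cv2.resize(f[195:315,265:345],(400,600),interpolation=cv2.INTER_CUBIC) for f in (cv2.imread("pics/side0.png"),im["frame"][:,:,::-1])]
cv2.imwrite("pics/cmp3.png",np.hstack([p[1],np.vstack(o)])); print(ctrl.read_state()["eef_pos"],ctrl.read_state()["clock"])
E
```

```text
clock: 12.3
eef_pos: [516.4, -142.4, 70.7]
tool_rot: [3.139, -0.0, 1.667]
force: [-0.5, 0.8, 4.0]
width: 0.0
clock: 12.9
eef_pos: [516.4, -142.7, 202.0]
tool_rot: [3.137, 0.001, 1.667]
force: [-0.7, -0.1, -0.9]
width: -0.2
bar [(array([499.6,  -3.6,  70.5]), 0.71)]
round [(array([500.4,  -3.2,  68.2]), 0.55)]
square [(array([ 513.5, -141. ,   73.8]), 0.5)]
small [(array([498.4,  72.6,  79.2]), 0.7)]
parcel_05 [(array([389.5, -51.5,  19.4]), 0.73)]
weight_200 [(array([606.7,  14.7,  19.9]), 0.85)]
vial [(array([623.8, -91.8,  23.3]), 0.81)]
stamp [(array([ 508.2, -256.4,   21.2]), 0.67)]
[ 515.75863796 -142.33875293  200.0753416 ] 13.35
```

View pics/cmp3.png

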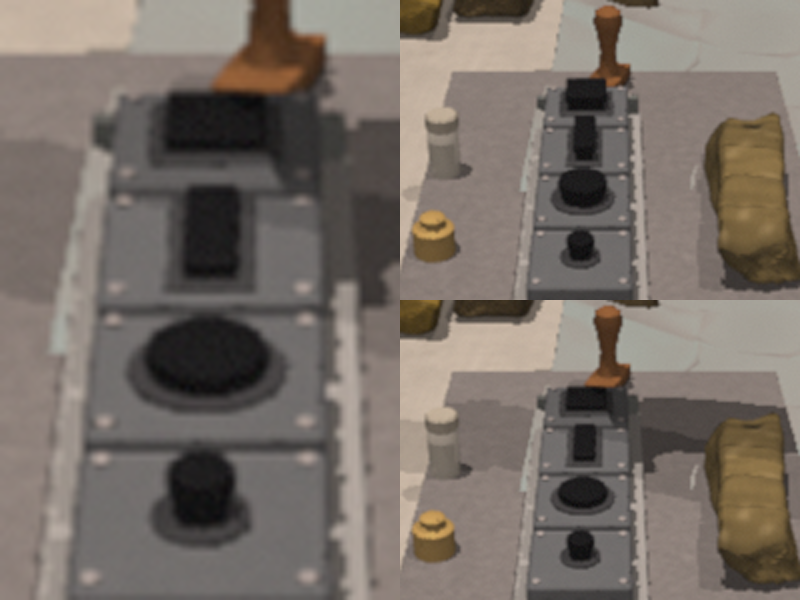

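All three keys are down, each cap edge about 20 px lower in the 5x crop (square 70→92). The small key is still up and the bystanders have not moved. Handing in.

```bash
python3 -c "
from cell import ctrl
print(ctrl.finish_job())"
```

```text
the job is handed in; nothing more can be done
None
```

I pressed the bar key, then the large round key, then the square key with the shut fingertips. Each went down about 7 mm (tool tip at 70.6–70.7 mm, force readings of 3–6 N, hard stop not reached). I handed the job in with the arm 200 mm above the table and the clock at about 13.4 s.

**Last checks:** the final side picture shows all three caps lowered by about 4 px (6.5–7 mm) and staying in. The small round key is unchanged at about 79 mm, and the parcel, weight, vial and stamp are where they started.

**Disagreements:**
- My dark-pixel fit of the console was misled by shadow, so I dropped it and used the network fit.
- The final network check reported the bar's point at the round key's place. It also gave the square key's top as 73.8 mm, about 3 mm above the tool reading but within the network's 4 mm error. I relied on the pictures and the tool height there.
- While creeping down on the bar key, the force read only about 1 N at a nominal 3 mm of travel, then rose to about 5 N as expected.

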